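Latch the packed transit case at the parcel counter

TASK

The long, low aluminium transit case is packed and ready to go out: swing the latch's wire loop forward over its keeper hook, then press the lever back down over centre until it snaps flat and holds the loop tight on the hook. The shorter, taller case beside it is still waiting for its contents, so leave its latch standing open as it is.

Things in the scene. Friction and masses are not known exactly. Their poses are not given: they have to be found in the camera images.
- long_case: Long, low aluminium case, 320 x 190 x 90 mm, fixed. Origin: centre of underside; x along its length, z up. Its latch lies along x at y = 0 on the top (z = 90 mm): lever pivot at x -20, z 108; keeper, a dark hook 30 wide, post x 42 to 50, top z 116, open to +x under a lip reaching x 55. Latched, the loop's bar lies at x 55, against the post under the lip. A loose 60 mm paper roll, 40 tall: x 124.
- long_bar (a point): Middle of the long case's loop's cross bar (10 mm thick, 60 long, along case y), 99 mm from the loop's pivot, which the lever carries 28 mm from its own. Side rods 56 mm apart straddle the lever. Starts leaning 10 to 28 deg back past upright to case -x, bar 40 to 60 mm above the lever's tip. Free: pushed past upright to +x it drops and lands about 20 mm beyond the lip. Springs: 5 N/mm.
- long_lever (a joint): Long case's latch lever, rad: 0 closed, flat along case -x from its pivot; pi/2 upright; starts 1.85 to 2.15, leaning to the keeper. Stays where left. Plate 76 mm long from the pivot, 34 wide at the tip; its face on the keeper's side (top face when flat) is 6.5 mm off the pivot line. Hooked, stiff below 0.85, centre at 0.2, then snaps to 0; 2 to 4 N at the tip.
- short_bar (a point): Middle of the cross bar of the like loop on the other case, to be left alone: shorter and taller, aluminium, 200 x 150 x 140 mm, fixed, to the left or right of the long one. Its latch also stands open, its loop leaning back, the bar about 280 mm above the counter.

How it is judged:
On the way, in this order (a step that is already met when the one before it is completed fails the run):
1. the long case's loop has dropped over its keeper, the bar behind the hook (x of long_bar in the frame of long_case between 0.047 and 0.115 m and z of long_bar in the frame of long_case below 0.111 m), for 0.2 s.
2. the lever is down (value of joint long_lever below 0.12 rad), for 0.1 s.
At the end, for the whole second after the job is handed in: The long case's lever is flat (under 0.12 rad) and the loop's bar is held in its keeper hook: within 8 mm of the latched place (x = 55 mm in the case's frame) and its centre less than 21 mm above the case top (value of joint long_lever below 0.12 rad and x of long_bar in the frame of long_case between 0.047 and 0.063 m and z of long_bar in the frame of long_case between 0.09 and 0.111 m); the robot touches nothing.
It fails at once if the shorter case's latch is disturbed (its loop's bar moved more than 40 mm) (distance of short_bar from where it was at the start of the episode above 0.04 m).
It also fails if it takes over 37 s, if anything falls off the work surface, if the arm or the gripper's body presses on something with over 40 N, if the wrist force passes 120 N, or if a joint passes its speed limit or range.

ROBOT

A 7-joint arm with a two-finger parallel gripper is mounted at the origin on the work surface. World frame = base frame: x ahead of the robot, y to its left, z up, the work surface at z = 0. Lengths are in m, angles in rad, forces in N, time in s.
With the tool pointing down it reaches from about 0.425 to 0.875 m from the base axis. Payload 4.7 kg.
Tool frame: the origin (TCP) lies at the very end of the fingers, on their centre line; the grasp point (between the pads) lies 19 mm behind it; z points along the fingers, y is the line along which they close (so a half turn about z gives the same grasp; the last joint's range is limited). The gripper opens to 87 mm and grips with 3 to 60 N. Pads are 19 mm wide; open, the fingers measure 117 mm over their backs; the gripper's body (75 mm by 190 mm) begins 51 mm behind the grasp point.
Start: joints at [1.268, 0.321, -0.07, 1.45, 0.023, 1.371, -0.057], TCP at [0.202, -0.618, 0.223] pointing down, gripper open.
Joint ranges: [-2.86, 2.86], [-0.3, 2.09], [-1.38, 1.24], [0.06, 2.45], [-1.56, 4.7], [0.09, 2.05], [-2.69, 2.69]. Speed limits (rad/s): [2.57, 2.57, 3.14, 3.14, 3.14, 3.14, 3.14].

INTERFACE

Orientations are given as a rotation vector (axis times angle).
In Python, from bench import ctrl, get_image, job gives the robot as it stands.
- The arm moves only by the shell command python3 -m crank 'ROWS' [FORCE]. ROWS is JSON, a list that holds one entry, the list of rows, each a list of 5 numbers: the shift along the tool's x, y, z in mm, then the turn about the tool's z in rad, then the closure, from -1 (fully open) to 1 (shut), so that 0 is half open. A call has 1 to 10 rows; each row shifts and turns the commanded pose from where the row before left it, along the tool's axes as they then stand; what a row does not reach is not made up. A row lasts 1/12 s, in which the tool goes at most 41.7 mm and 7.16 degrees, less where a joint would pass 70% of its speed; a pose out of reach is approached as far as the arm can. A call with a gripper value outside its range is refused whole. The fingers move at their own pace and stop on an object; FORCE is the grip in N (left out, the last holds). Time passes only in rows, so rows that do not move let the fingers close. It gives the time, the measured TCP pose, the force, the opening and the grip force at its end, in the units of the state.
- ctrl.get_state(): the state, without advancing time (a new reading comes with each control period).
- get_image(name): name is "side" or "top" or "wrist"; returns a dict with "pixels" (400x640x3 uint8, red, green, blue), "fx", "fy", "cx", "cy" (pixels), "T" (4x4, takes a point from camera to world coordinates); the wrist camera has in their place "T_tool_cam" (4x4, takes a point from camera to tool coordinates, whose origin is the TCP and whose axes are the flange's). Camera axes: x right, y down, z forward; pixel columns grow to the right and rows downward; lengths in m; the calibration is good to about 2 mm. A picture is of the moment at which its call begins: read the wrist's pose just before it. There is no depth.
- job.close_job(): hands the job in; it is judged then, once.
The state is a dict: "time": time; "joint_positions": joint angles; "qd": joint speeds; "joint_torque": joint torques, N m; "position": TCP position; "tool_rot": TCP orientation; "ft_force": force on the tool from outside, world axes, zero at the start; "torque": the same for the moment, N m; "grip_width": opening from 0.0 (shut) to 1.0 (fully open); "grip_force": force on a finger pad.
Only numpy, scipy, OpenCV 4.12 (cv2) and the standard library are available. Lean on these libraries where they do the work, as an engineer would, in place of code of your own. Each camera call takes 0.05 s, during which the arm holds its last target. There are 200 camera calls.

## Working session

There is one attempt and no reset: what is moved stays moved. The work goes in short steps, Python scripts to look and compute and a shell command to move; the robot and the scene stay as the last step left them, time stands still between calls to the robot, and variables do not carry over. Pictures are saved under pics/ and viewed, at most 10 in all, crops included, and the job is handed in when it is done.

```bash
mkdir -p pics
python3 - <<'E'
from bench import ctrl,get_image
import cv2,numpy as np
s=ctrl.get_state();print(s['time'],s['position'],s['tool_rot'],s['ft_force'])
np.set_printoptions(precision=4,suppress=True)
for n in['top','side']:
    g=get_image(n);cv2.imwrite(f'pics/{n}0.png',g['pixels'][:,:,::-1]);print(n,g['fx'],g['fy'],g['cx'],g['cy'],g['T'])
E
```

```text
0.0 [ 0.20224941 -0.61714154  0.22145202] [-3.10040370e+00 -4.95226422e-01  6.56070185e-04] [-0.22043768  0.00360227 -0.71862838]
top 463.65915816016775 463.65915816016775 318.6191053737562 195.11074022213174 [[-0.0802 -0.9651  0.2493  0.4182]
 [-0.9968  0.0776 -0.02   -0.0098]
 [-0.0001 -0.2501 -0.9682  0.826 ]
 [ 0.      0.      0.      1.    ]]
side 501.10887394359975 501.10887394359975 318.8754135125755 203.15943476434555 [[-0.9494 -0.2209  0.2231  0.3939]
 [-0.3139  0.6483 -0.6937  0.6266]
 [ 0.0086 -0.7286 -0.6848  0.7489]
 [ 0.      0.      0.      1.    ]]
```

View pics/top0.png

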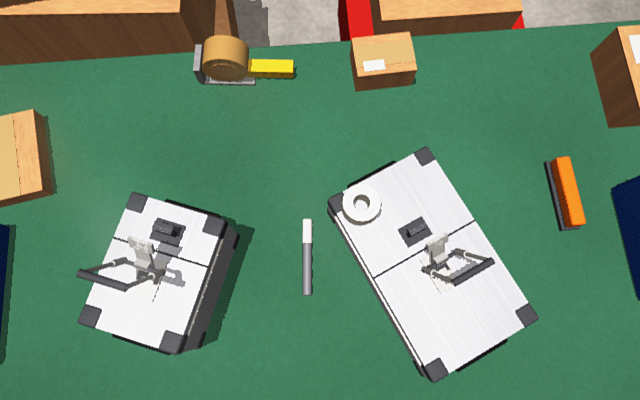

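View pics/side0.png

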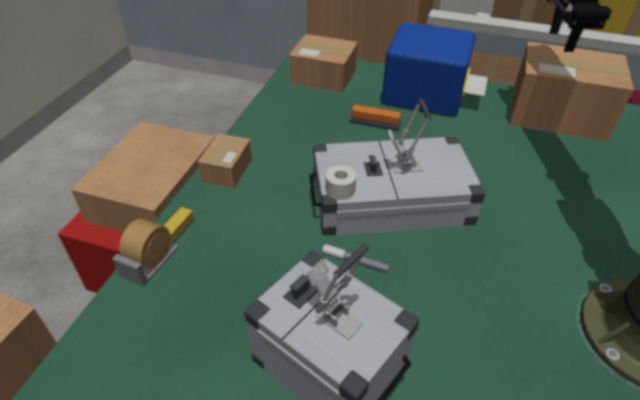

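Top view: the long case is on the right, with top corners near (425,148), (537,318), (433,380) and (330,203). Its roll is at (361,203), keeper (415,230), lever tip (435,240), and loop bar about (450,280)–(493,262). The side view shows the long case at the back, with its bar near (422,105). I'll zoom in on both.

Run:
```python
import cv2,numpy as np
a=cv2.imread('pics/top0.png')[140:390,320:550];b=cv2.imread('pics/side0.png')[90:240,300:490]
cv2.imwrite('pics/tz.png',cv2.resize(a,(552,600),interpolation=cv2.INTER_CUBIC))
cv2.imwrite('pics/sz.png',cv2.resize(b,None,fx=4,fy=4,interpolation=cv2.INTER_CUBIC))
```

```text
(no output)
```

View pics/tz.png

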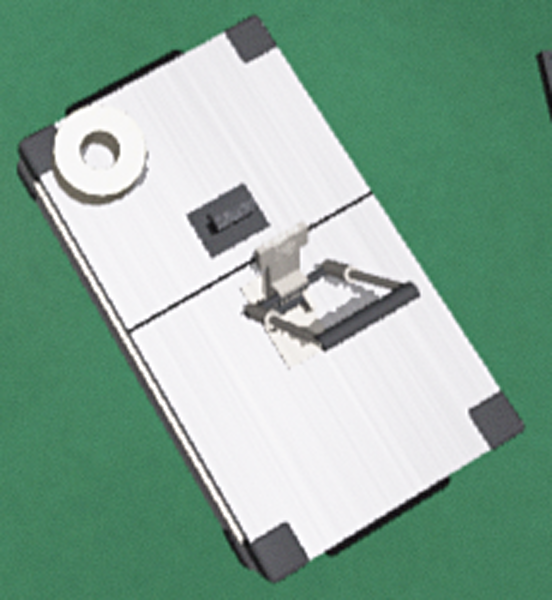

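View pics/sz.png

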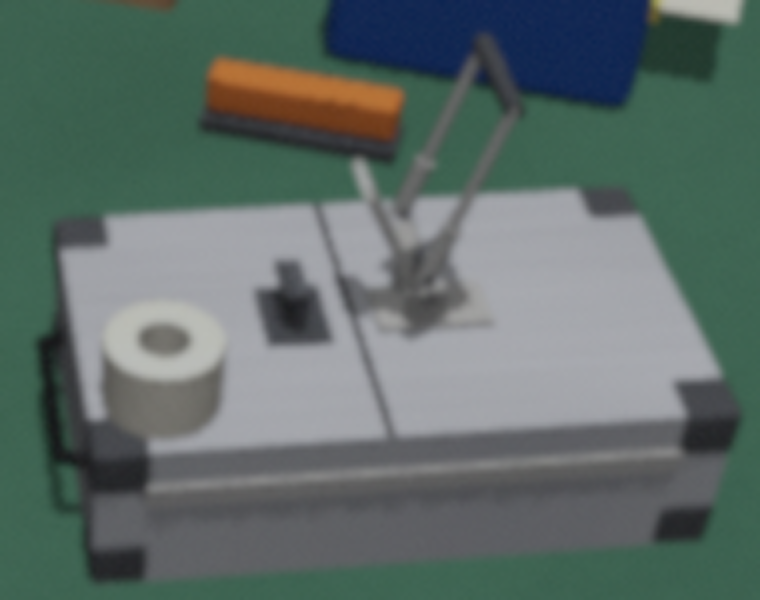

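Top zoom (2.4×): case corners (257,14), (20,145), (275,580) and (523,425), with the bar from (322,341) to (415,290) and the lever tip at (285,232). Side zoom (4×): bar middle (500,73), lever tip (360,163).

```bash
cat > h.py <<'E'
from bench import ctrl,get_image
import cv2,numpy as np
from scipy.spatial.transform import Rotation as R
np.set_printoptions(precision=4,suppress=True)
def ray(g,p):
    d=np.array([(p[0]-g['cx'])/g['fx'],(p[1]-g['cy'])/g['fy'],1.]);T=np.array(g['T']);return T[:3,3],T[:3,:3]@d
def plane(g,p,z):
    o,d=ray(g,p);return o+d*(z-o[2])/d[2]
def tri(ga,pa,gb,pb):
    o1,d1=ray(ga,pa);o2,d2=ray(gb,pb);t=np.linalg.lstsq(np.c_[d1,-d2],o2-o1,rcond=None)[0]
    a,b=o1+d1*t[0],o2+d2*t[1];return (a+b)/2,np.linalg.norm(a-b)
E
python3 - <<'E'
from h import *
t,s=get_image('top'),get_image('side')
T=lambda u,v:(320+u/2.4,140+v/2.4); S=lambda u,v:(300+u/4,90+v/4)
C=np.array([plane(t,T(*p),.09) for p in[(257,14),(20,145),(275,580),(523,425)]]);print(C)
print(np.linalg.norm(np.roll(C,-1,0)-C,axis=1))
m=C.mean(0);ux=(C[0]+C[1]-C[2]-C[3]);yaw=np.arctan2(ux[1],ux[0]);print('centre',m,'yaw',yaw)
Rc=R.from_euler('z',yaw);cf=lambda p:Rc.inv().apply(p-np.r_[m[:2],0])
for n,a,b in[('bar',(369,315),(500,73)),('barL',(322,341),(515,105)),('barR',(415,290),(485,40)),('tip',(285,230),(360,163)),('keeper',(235,215),(290,275)),('roll',(100,152),(163,340))]:
    p,e=tri(t,T(*a),s,S(*b));print(n,p,e,'case',cf(p))
print('keeperbase',cf(plane(t,T(228,220),.09)))
q=ctrl.get_state();rt=R.from_rotvec(q['tool_rot']).as_matrix();print(rt,'caseaxes',rt.T@Rc.as_matrix())
print(get_image('wrist')['T_tool_cam'])
E
```

```text
[[ 0.6785 -0.2141  0.09  ]
 [ 0.5974 -0.0401  0.09  ]
 [ 0.3086 -0.1737  0.09  ]
 [ 0.3879 -0.345   0.09  ]]
[0.192  0.3182 0.1888 0.3187]
centre [ 0.4931 -0.1932  0.09  ] yaw 0.42830466588133537
bar [ 0.4551 -0.2102  0.2324] 0.001339171121575845 case [-0.0416  0.0003  0.2324]
barL [ 0.4437 -0.1829  0.234 ] 0.0011238676336569164 case [-0.0406  0.0299  0.234 ]
barR [ 0.4665 -0.2366  0.2326] 0.000662962218989435 case [-0.0422 -0.0284  0.2326]
tip [ 0.5113 -0.1857  0.1842] 1.671652648929952e-05 case [ 0.0197 -0.0007  0.1842]
keeper [ 0.5355 -0.1732  0.1175] 0.004383406587138555 case [0.0469 0.0006 0.1175]
roll [ 0.5799 -0.0894  0.1294] 0.0015960149623322386 case [0.1221 0.0584 0.1294]
keeperbase [ 0.0457 -0.0002  0.09  ]
[[ 0.9502  0.3115 -0.0004]
 [ 0.3115 -0.9502  0.0011]
 [-0.0001 -0.0012 -1.    ]] caseaxes [[ 0.9938 -0.1113 -0.0001]
 [-0.1113 -0.9938 -0.0012]
 [ 0.0001  0.0012 -1.    ]]
[[ 0.0002 -0.9692 -0.2462  0.0685]
 [ 1.      0.0001  0.0006 -0.0003]
 [-0.0005 -0.2462  0.9692 -0.1622]
 [ 0.      0.      0.      1.    ]]
```

```bash
python3 -m crank '[[[0,0,0,-0.111,1],[32,-23.5,0,0,1],[32,-23.5,0,0,1],[32,-23.5,0,0,1],[32,-23.5,0,0,1],[32,-23.5,0,0,1],[32,-23.5,0,0,1],[32,-23.5,0,0,1],[32,-23.5,0,0,1],[0,0,0,0,1]]]' 20
cat >> h.py <<'E'
M=np.array([.4931,-.1932,0]);YAW=.4283
def st():
    s=ctrl.get_state();Rc=R.from_euler('z',YAW);print('t',s['time'],'case',Rc.inv().apply(np.array(s['position'])-M)*1e3,'yawerr',R.from_rotvec(s['tool_rot']).as_matrix()[:,0]@Rc.as_matrix(),'F',np.array(s['ft_force']),s['grip_width'])
E
python3 -c 'from h import *;st()'
```

```text
time: 1.08
position: [0.3626, -0.3323, 0.2231]
tool_rot: [-3.064, -0.685, -0.004]
ft_force: [1.1, 0.3, 0.7]
grip_width: 0.326
grip_force: 0.0
t 1.0833 case [-176.4591  -72.305   223.0713] yawerr [0.9999 0.0116 0.0032] F [1.1419 0.2936 0.6765] 0.3262659357625216
```

```bash
python3 -m crank '[[[31,-24,3,0.011,1],[31,-24,3,0,1],[30,-24,4,0,1],[0,0,0,0,1],[0,0,0,0,1]]]'; python3 -c 'from h import *;st()'
```

```text
time: 1.5
position: [0.4129, -0.235, 0.2126]
tool_rot: [3.072, 0.658, -0.0]
ft_force: [-0.7, -1.4, -0.4]
grip_width: 0.02
grip_force: 0.0
t 1.5 case [-90.3032  -4.7425 212.5611] yawerr [ 1.     -0.006  -0.0003] F [-0.6724 -1.396  -0.3678] 0.019875899329326402
```

```bash
python3 -m crank '[[[10,-4,0,0,1],[10,0,0,0,1],[10,0,0,0,1],[10,0,0,0,1],[10,0,0,0,1],[10,0,0,0,1],[10,0,0,0,1],[10,0,0,0,1],[10,0,0,0,1],[0,0,0,0,1]]]'
python3 - <<'E'
from h import *
st()
a=[get_image(n)['pixels'][:,:,::-1] for n in('top','side')]
a=[cv2.resize(a[0][150:350,340:540],(400,400)),cv2.resize(a[1][50:250,290:490],(400,400))]
cv2.imwrite('pics/a1.png',np.hstack(a))
E
```

```text
time: 2.33
position: [0.4947, -0.1953, 0.2124]
tool_rot: [-3.072, -0.654, -0.002]
ft_force: [-0.9, -0.1, 0.2]
grip_width: 0.0
grip_force: 0.0
t 2.3333 case [  0.5301  -2.5962 212.4414] yawerr [ 1.     -0.0089  0.0014] F [-0.9298 -0.0872  0.2447] 5.760581620224126e-05
```

View pics/a1.png

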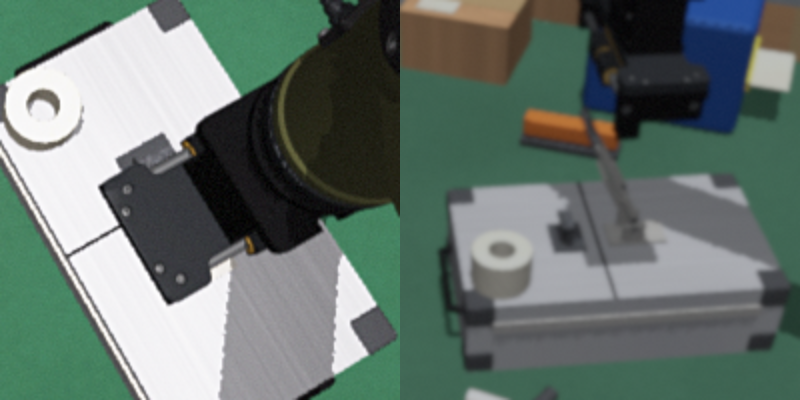

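The right half shows the loop leaning forward along the lever, bar near (587,118) in the composite, with the gripper just behind it. It may still be falling, so I'll let time pass and look again.

```bash
python3 -m crank '[[[0,0,0,0,1],[0,0,0,0,1],[0,0,0,0,1],[-10,0,-10,0,1],[-20,0,-20,0,1],[-20,0,-10,0,1],[0,0,0,0,1]]]'
python3 - <<'E'
from h import *
st()
a=[get_image(n)['pixels'][:,:,::-1] for n in('top','side')]
a=[cv2.resize(a[0][150:350,340:540],(400,400)),cv2.resize(a[1][90:240,300:450],(400,400))]
cv2.imwrite('pics/a2.png',np.hstack(a))
E
```

```text
time: 3.02
position: [0.4445, -0.2208, 0.256]
tool_rot: [3.07, 0.641, 0.001]
ft_force: [0.9, -0.8, -0.1]
grip_width: 0.005
grip_force: 0.0
t 3.0167 case [-55.6571  -4.9628 255.9754] yawerr [ 0.9999 -0.0167 -0.0001] F [ 0.9243 -0.8402 -0.0944] 0.004904718926747897
```

View pics/a2.png

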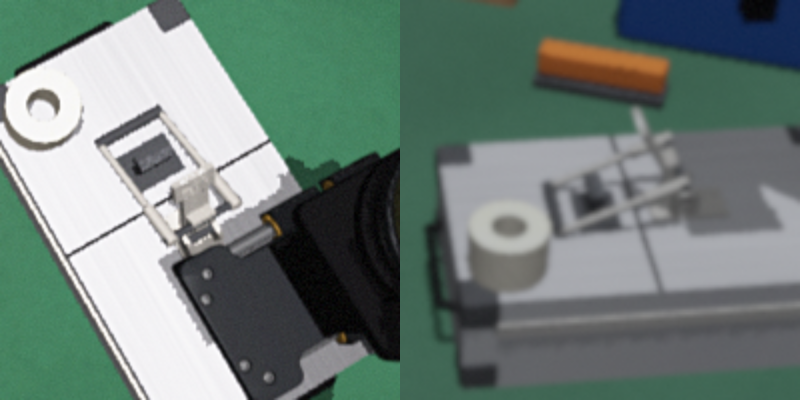

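The loop has dropped over the keeper: the bar is at (130,128) in the left half, beyond the hook at (152,158), and the lever still stands. I'll now go over and down on the keeper side of the lever.

```bash
python3 -m crank '[[[26,-2,0,-0.0167,1],[26,-2,0,0,1],[26,-1,0,0,1],[26,0,0,0,1],[0,0,0,0,1],[0,0,30,0,1],[0,0,30,0,1],[0,0,30,0,1],[0,0,0,0,1]]]'
python3 - <<'E'
from h import *
st()
E
```

```text
time: 3.87
position: [0.5349, -0.1681, 0.156]
tool_rot: [-3.061, -0.675, 0.015]
ft_force: [-0.9, -0.2, -0.8]
grip_width: 0.011
grip_force: 0.0
t 3.8667 case [ 48.4833   5.44   156.0188] yawerr [ 0.9999  0.006  -0.0082] F [-0.9234 -0.2206 -0.8322] 0.011333402650615493
```

```bash
python3 -m crank '[[[0,5,-10,0,1],[-10,0,0,0,1],[-10,0,0,0,1],[-10,0,0,0,1],[-11,0,0,0,1],[-11,0,0,0,1],[-11,0,0,0,1],[-11,0,2,0,1],[0,0,0,0,1]]]'
python3 - <<'E'
from h import *
st()
a=[get_image(n)['pixels'][:,:,::-1] for n in('top','side')]
a=[cv2.resize(a[0][150:350,340:540],(400,400)),cv2.resize(a[1][90:240,300:450],(400,400))]
cv2.imwrite('pics/a3.png',np.hstack(a))
E
```

```text
time: 4.62
position: [0.4716, -0.2069, 0.1701]
tool_rot: [3.069, 0.671, -0.004]
ft_force: [-0.8, -0.7, -0.6]
grip_width: 0.009
grip_force: 0.0
t 4.6167 case [-25.2348  -3.5239 170.114 ] yawerr [ 1.      0.0021 -0.0024] F [-0.8195 -0.6784 -0.6215] 0.009482359492412728
```

View pics/a3.png

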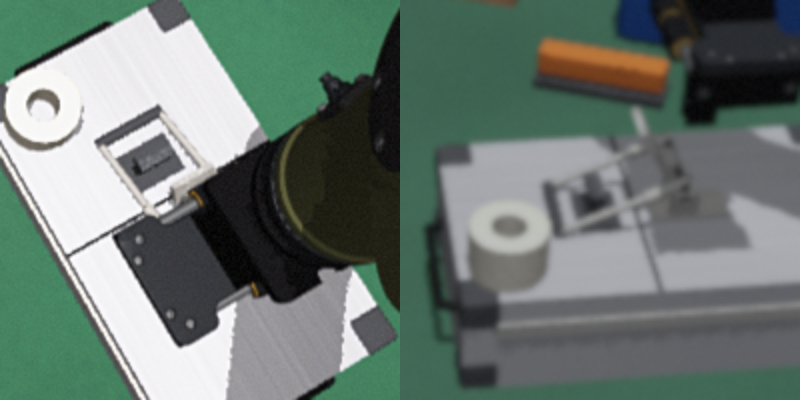

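The left half shows the loop still over the keeper. In the right half the lever still stands with its tip at (640,115), and the fingertip is at about (700,120). I'll check where the TCP projects.

Run:
```python
from h import *
s=ctrl.get_state();p=np.array(s['position'])
def proj(g,q):
    T=np.linalg.inv(np.array(g['T']));c=T[:3,:3]@q+T[:3,3];return np.array([g['cx']+g['fx']*c[0]/c[2],g['cy']+g['fy']*c[1]/c[2]])
for n,o,k in(('top',(340,150),2),('side',(300,90),400/150)):
    g=get_image(n)
    for w,q in (('tcp',p),('up70',p+[0,0,.07]),('levertip205',M+R.from_euler('z',YAW).apply([.020,0,.178])),('tip1.57',M+R.from_euler('z',YAW).apply([-.020,0,.184]))):print(n,w,(proj(g,q)-o)*k)
```

```text
top tcp [228.0767 225.1289]
top up70 [259.4613 213.006 ]
top levertip205 [194.1449 173.233 ]
top tip1.57 [227.7709 221.9927]
side tcp [293.2609 118.9327]
side up70 [306.465  37.383]
side levertip205 [238.9069 116.2921]
side tip1.57 [293.3603 106.469 ]
```

The TCP projects right onto the seen fingertip, so the finger passed the lever without moving it. Most likely it skimmed over the tip at about 170 mm or higher. I'll go back over and push lower.

```bash
python3 -m crank '[[[0,0,-25,0,1],[0,0,-25,0,1],[25,-2,0,0,1],[25,-1,0,0,1],[25,0,0,0,1],[0,0,0,0,1],[0,0,30,0,1],[0,0,30,0,1],[0,0,10,0,1],[0,0,0,0,1]]]'; python3 -c 'from h import *;st()'
```

```text
time: 5.65
position: [0.539, -0.1701, 0.1474]
tool_rot: [-3.064, -0.676, 0.008]
ft_force: [-0.2, -0.6, -0.6]
grip_width: 0.005
grip_force: 0.0
t 5.65 case [ 51.3678   1.9849 147.3624] yawerr [ 1.      0.0058 -0.0043] F [-0.2368 -0.5737 -0.5754] 0.004650509825218275
```

```bash
python3 -m crank '[[[-10,2,0,0,1],[-10,0,0,0,1],[-10,0,0,0,1],[-10,0,0,0,1],[-8,0,0,0,1],[0,0,0,0,1]]]'
python3 - <<'E'
from h import *
st()
a=[get_image(n)['pixels'][:,:,::-1] for n in('top','side')]
a=[cv2.resize(a[0][170:290,380:500],(400,400),interpolation=cv2.INTER_CUBIC),cv2.resize(a[1][100:200,340:440],(400,400),interpolation=cv2.INTER_CUBIC)]
cv2.imwrite('pics/a4.png',np.hstack(a))
E
```

```text
time: 6.15
position: [0.4965, -0.1948, 0.1512]
tool_rot: [3.067, 0.671, -0.002]
ft_force: [-0.4, -0.7, 0.2]
grip_width: 0.006
grip_force: 0.0
t 6.15 case [  2.4244  -2.8467 151.2309] yawerr [ 1.      0.0023 -0.0015] F [-0.3854 -0.6654  0.2375] 0.0058364097278691416
```

View pics/a4.png

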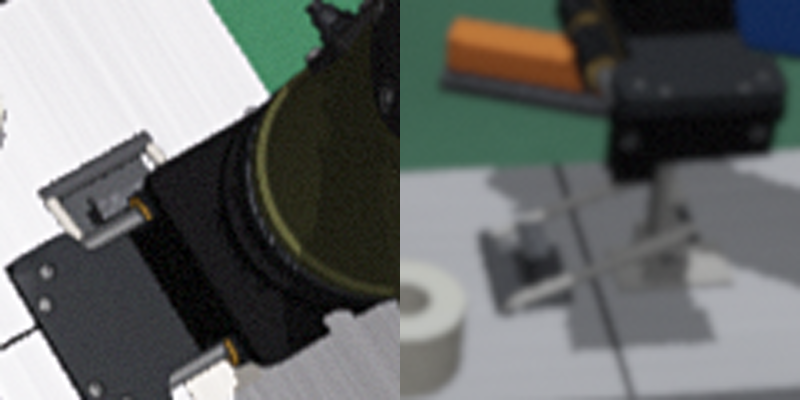

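The lever is now being pushed: it stands near upright at (660,190) in the right half, and the loop bar has drawn back to the keeper at about (500,260). I'll carry on along the arc.

```bash
python3 -m crank '[[[-8,-2,-2,0,1],[-8,0,-2,0,1],[-8,0,-2,0,1],[-6,0,0,0,1],[-6,0,0,0,1],[-6,0,0,0,1],[0,0,0,0,1]]]'
python3 - <<'E'
from h import *
st()
a=[get_image(n)['pixels'][:,:,::-1] for n in('top','side')]
a=[cv2.resize(a[0][170:290,380:500],(400,400),interpolation=cv2.INTER_CUBIC),cv2.resize(a[1][100:200,340:440],(400,400),interpolation=cv2.INTER_CUBIC)]
cv2.imwrite('pics/a5.png',np.hstack(a))
E
```

```text
time: 6.83
position: [0.4584, -0.2093, 0.1566]
tool_rot: [3.068, 0.674, -0.001]
ft_force: [1.3, 0.9, 0.2]
grip_width: 0.007
grip_force: 0.4
t 6.8333 case [-38.2061  -0.2371 156.6071] yawerr [ 1.      0.0039 -0.0006] F [1.2926 0.9239 0.2364] 0.00684172783631459
```

View pics/a5.png

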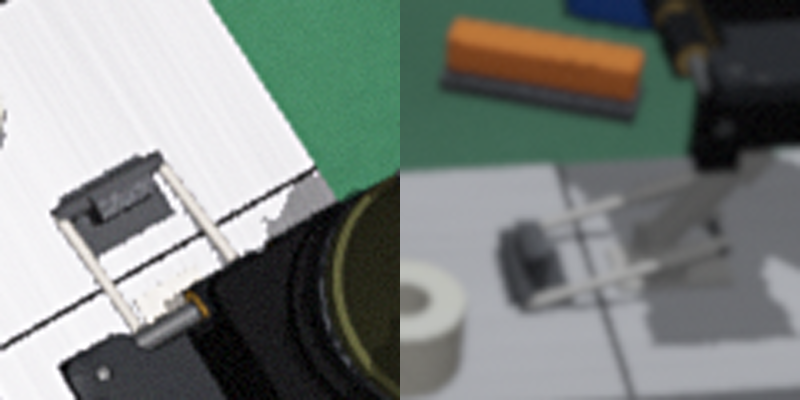

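The bar is behind the hook (left half at about (105,185), right half at (515,265)), and the lever is under the finger at about 1 rad. Next, press it down over centre.

```bash
python3 -m crank '[[[-6,0,2,0,1],[-6,0,4,0,1],[-6,0,5,0,1],[-4,0,6,0,1],[-4,0,7,0,1],[-3,0,7,0,1],[-2,0,7,0,1],[0,0,5,0,1],[0,0,2,0,1],[0,0,0,0,1]]]'; python3 -c 'from h import *;st()'
```

```text
time: 7.77
position: [0.4296, -0.2223, 0.1144]
tool_rot: [3.068, 0.675, -0.008]
ft_force: [-12.2, 4.4, 27.9]
grip_width: 0.004
grip_force: 13.9
t 7.7667 case [-69.8601  -0.056  114.4086] yawerr [ 1.      0.0046 -0.0049] F [-12.1754   4.4236  27.9183] 0.004302721886824607
```

Z is 114.4 with 28 N on the tool, so the lever is flat against its stop. I'll retreat straight up and check.

```bash
python3 -m crank '[[[0,0,-15,0,1],[0,0,-30,0,1],[0,0,-35,0,1],[0,0,-35,0,1],[-20,35,0,0,1],[-20,35,0,0,1],[-20,35,0,0,1],[-20,35,0,0,1],[-20,35,0,0,1],[0,0,0,0,1]]]'
python3 - <<'E'
from h import *
st()
a=[get_image(n)['pixels'][:,:,::-1] for n in('top','side')]
a=[cv2.resize(a[0][190:310,380:500],(400,400),interpolation=cv2.INTER_CUBIC),cv2.resize(a[1][100:200,340:440],(400,400),interpolation=cv2.INTER_CUBIC)]
cv2.imwrite('pics/a6.png',np.hstack(a))
E
```

```text
time: 8.6
position: [0.4092, -0.4318, 0.2242]
tool_rot: [3.07, 0.658, -0.007]
ft_force: [-1.6, -0.3, -0.0]
grip_width: 0.008
grip_force: 0.0
t 8.6 case [-175.4211 -182.1906  224.2457] yawerr [ 1.     -0.0062 -0.0045] F [-1.5612 -0.2887 -0.0216] 0.007990106783309798
```

View pics/a6.png

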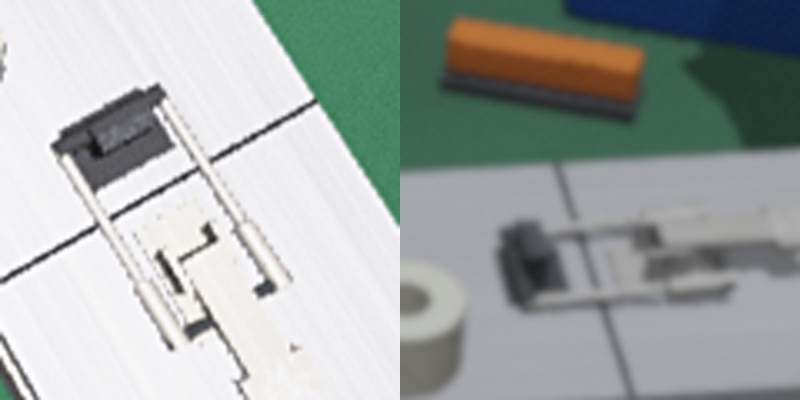

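The lever lies flat (left half, from (190,260) down to (290,380)) and the loop is taut, with its bar at the hook around (108,120). The robot is clear of everything.

```bash
python3 -c 'from bench import job;print(job.close_job())'
```

```text
the job is handed in; nothing more can be done
None
```

The long case's loop is over its keeper hook and its lever snapped flat, the short case's latch was left alone, and the job was handed in with the robot clear at 8.6 s; the hand-in returned no verdict.

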